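# Fish the memory stick out from between the storage boxes

## Task

The memory stick has slipped into one of the two narrow gaps between the storage boxes. Pick up the bent-rod reaching hook by its grip, lower its blade to the desk behind the stick and drag the stick out through the open front of the gap, until it lies flat on the desk at least 2 cm clear of the boxes; then set the hook down standing on its two feet. Do not touch the stick with the fingers, and leave the eraser in the other gap where it is.

Things in the scene. Friction and masses are not known exactly. Their poses are not given: they have to be found in the camera images.
- hook: Reaching hook, 0.1 to 0.2 kg: steel rod 7 mm thick, bent down at both ends like a low bridge, standing on 2 flat feet. Origin: at the feet's underside, straight below the middle of the black grip; y along the rod to the blade, z up. Grip: bar 60 mm long (y), 16 wide (x), 36 to 60 mm above the origin, taken from above. Rod axis 48 mm up. Rear foot at y = -50 mm, 36 wide, 8 thick.
- hook_blade (a point): Middle of the underside of the hook's blade (its front foot), 135 mm from the hook's origin along the hook's +y. The blade is 28 mm wide (x), 5 mm thick (y), 24 mm high; the rod comes down into it from above.
- box_row: Three grey lidded boxes in a row, fixed, each 50 wide (x), 140 deep (y), 80 mm high. Origin: desk level, centre of their front plane; y runs from the front into the gaps, z up (yaw 0: front faces world -y). Two gaps 52 mm wide, 132 deep along y, centred at x = -51 and +51 mm; open at the front (y = 0) and above, desk as floor, a 60 mm high strip closes the back.
- usb_stick: Dark blue memory stick, 54 x 18 x 8 mm, with a metal plug at one end, lying flat on the desk in one of the two gaps, roughly lengthwise in it, its middle 36 to 46 mm in from the front. Origin: centre of its underside; x along its length.
- eraser: Eraser, 42 x 23 x 14 mm, lying in the other gap. Origin: centre of its underside; x along its length. It stays where it is.

How it is judged:
On the way:
1. the hook's blade is down at the desk inside the memory stick's gap, behind the stick (height (world z) of hook_blade below 0.015 m and y of hook_blade in the frame of box_row above 0.05 m and horizontal distance between hook_blade and usb_stick below 0.09 m), for 0.05 s.
At the end, for the whole second after the job is handed in: The memory stick lies flat on the desk (within about 11 degrees) wholly in front of the boxes, its middle at least 28 mm before their front plane; the hook stands upright on its feet on the desk (within about 8 degrees); the eraser is within 15 mm of where it was; all at rest (y of usb_stick in the frame of box_row below -0.028 m and height (world z) of usb_stick between -0.005 and 0.012 m and angle between usb_stick's own x axis and vertical above 1.37 rad and linear speed of each of usb_stick, hook below 0.02 m/s and angle between hook's own z axis and vertical below 0.15 rad and height (world z) of hook between -0.005 and 0.008 m and distance of eraser from where it was at the start of the episode below 0.015 m); the robot touches nothing.
It fails at once if the fingers touch the memory stick (contact force between the fingers and usb_stick above 0.3 N).
It fails at once if the eraser is moved by more than 15 mm (distance of eraser from where it was at the start of the episode above 0.015 m).
It also fails if it takes over 38 s, if anything falls off the work surface, if the arm or the gripper's body presses on something with over 40 N, if the wrist force passes 120 N, or if a joint passes its speed limit or range.

## Robot

A 7-joint arm with a two-finger parallel gripper is mounted at the origin on the work surface; the furniture and walls round the work are solid. World frame = base frame: x ahead of the robot, y to its left, z up, the work surface at z = 0. Lengths are in m, angles in rad, forces in N, time in s.
With the tool pointing down it reaches from about 0.425 to 0.925 m from the base axis. Payload 6.8 kg.
Tool frame: the origin (TCP) lies at the very end of the fingers, on their centre line; the grasp point (between the pads) lies 19 mm behind it; z points along the fingers, x is the direction in which the jaws open and shut, and the axes are right-handed (so a half turn about z gives the same grasp; the last joint's range is limited). The gripper opens to 85 mm and grips with 20 to 120 N. Pads are 22 mm wide; open, the fingers measure 114 mm over their backs; the gripper's body (76 mm by 85 mm) begins 54 mm behind the grasp point. The pads swing forward as they close: fully open they stand 13 mm farther back than shut.
Start: joints at [1.005, 0.477, 0.022, 1.555, -0.011, 1.109, -0.083], TCP at [0.298, -0.606, 0.231] pointing down, gripper open.
Joint ranges: [-2.96, 2.96], [-0.34, 2.1], [-1.41, 1.46], [0.24, 2.44], [-1.37, 4.51], [0.17, 1.92], [-2.96, 2.96]. Speed limits (rad/s): [2.39, 2.39, 3.14, 3.14, 3.14, 3.14, 3.14].

## Interface

Orientations are given as a rotation vector (axis times angle).
In Python, from bench import r, grab_frame gives the robot as it stands. The module is installed in compiled form; this text tells all that it offers.
- The arm moves only by the tool send_rows, never from a script. Its argument "series" is a list of rows, each a list of 2 entries, a list of its own where there are three numbers: the shift along the tool's x, y, z in m, then the turn, a rotation vector about the tool's x, y, z in units of 5 degrees (1.0 is 5 degrees). A call has 1 to 20 rows; each row shifts and turns the commanded pose from where the row before left it, along the tool's axes as they then stand; what a row does not reach is not made up. A row lasts 1/8 s, in which the tool goes at most 62.5 mm and 10.7 degrees, less where a joint would pass 70% of its speed; a pose out of reach is approached as far as the arm can. A call is refused whole if a number of a shift passes 0.0625 or a number of a turn 1, either way. A call with a gripper value outside its range is refused whole. "fingers" is the closure in counts, from 0 (fully open) to 255 (shut), set as the call begins (left out, the last holds). The fingers move at their own pace and stop on an object; "grip_force" is the grip in N (left out, the last holds). Time passes only in rows, so rows that do not move let the fingers close. It gives the time, the measured TCP pose, the force and the opening at its end, in the units of the state.
- r.get_obs(): the state, without advancing time (a new reading comes with each control period).
- grab_frame(name): name is "side" or "top" or "wrist"; returns a dict with "frame" (420x560x3 uint8, red, green, blue), "fx", "fy", "cx", "cy" (pixels), "origin" and "rotation" of the camera in the world; the wrist camera has in their place "T_tool_cam" (4x4, takes a point from camera to tool coordinates, whose origin is the TCP and whose axes are the tool frame's). Camera axes: x right, y down, z forward; pixel columns grow to the right and rows downward; lengths in m; the calibration is good to about 2 mm. A picture is of the moment at which its call begins: read the wrist's pose just before it. There is no depth.
- r.hand_in(): hands the job in, once; it reports no verdict.
The state is a dict: "clock": time; "joints": joint angles; "qvel": joint speeds; "tau": joint torques, N m; "tcp_pos": TCP position; "orientation": TCP orientation; "contact_force": force on the tool from outside, world axes, zero at the start; "moment": the same for the moment, N m; "grip_width": finger opening in m.
Only numpy, scipy, OpenCV 4.12 (cv2) and the standard library are available. Lean on these libraries where they do the work, as an engineer would, in place of code of your own. Each camera call takes 0.05 s, during which the arm holds its last target.

## Working session

There is one attempt and no reset: what is moved stays moved. The work goes in short steps, Python scripts to look and compute and a tool call to move; the robot and the scene stay as the last step left them, time stands still between calls to the robot, and variables do not carry over. Pictures are saved under pics/ and viewed, and the job is handed in when it is done.

Besides the shell and the picture viewer there is one more tool, called after "Request:" as name([rows], argument=value, ...), one row to a line, values as JSON. send_rows: Moves the arm, as the interface text tells. Its arguments: {"type":"object","properties":{"series":{"type":"array"},"fingers":{"type":"number"},"grip_force":{"type":"number"}},"required":["series"]}

```bash
mkdir -p pics; cat > h.py <<'E'
import numpy as np, cv2, json
from bench import r, grab_frame
def snap(n,f):
    d=grab_frame(n); cv2.imwrite(f'pics/{f}.png',cv2.cvtColor(d['frame'],cv2.COLOR_RGB2BGR))
    np.savez(f'pics/{f}.npz',**{k:v for k,v in d.items()}); return d
E
python3 - <<'E'
from h import *
o=r.get_obs()
for k,v in o.items(): print(k,np.round(v,4))
for n in ['top','side']:
    d=snap(n,n+'0'); print(n,[ (k,np.round(d[k],4).tolist()) for k in d if k!='frame'])
E
```

```text
clock 0.0
joints [ 1.0049  0.4778  0.0224  1.5565 -0.0115  1.1093 -0.0831]
qvel [-0.0008 -0.0009 -0.0001 -0.0002  0.0013  0.0004 -0.0005]
tau [-4.00000e-04 -5.96448e+01  1.60770e+00 -2.81200e+01  1.25000e-02
  9.40000e-03 -1.00000e-04]
tcp_pos [ 0.298  -0.605   0.2303]
orientation [-2.6668e+00  1.6590e+00  2.6000e-03]
contact_force [ 0.1231 -0.2078 -0.9375]
moment [-0.0177 -0.0163  0.0205]
grip_width 0.0855
top [('fx', 538.2856), ('fy', 538.2856), ('cx', 274.1755), ('cy', 205.9476), ('origin', [0.3795, -0.0748, 1.0655]), ('rotation', [-2.1483, 2.1554, -0.1033])]
side [('fx', 536.6845), ('fy', 536.6845), ('cx', 285.0349), ('cy', 209.8283), ('origin', [0.0313, 0.7843, 0.5552]), ('rotation', [-0.6403, 2.4098, -1.4589])]
```

View pics/top0.png

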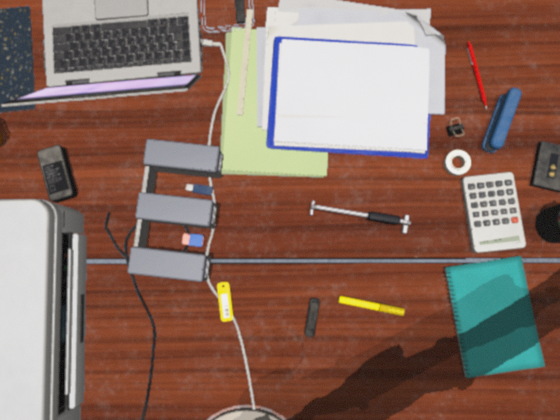

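View pics/side0.png

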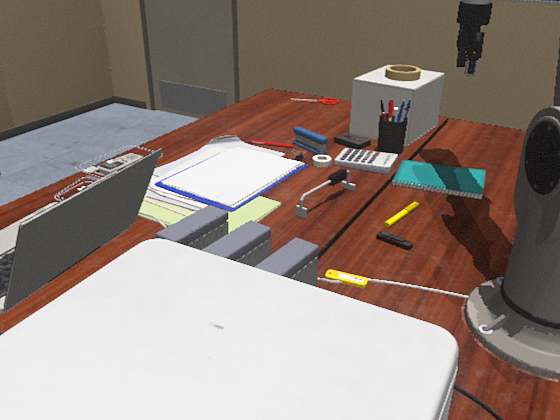

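The top view shows three boxes at left, with their fronts facing right. The stick is in the upper gap at about (200,188) and the eraser in the lower one at about (193,240). The hook's blade is at (312,208), its grip at (388,218) and its rear foot at (406,224). I'll zoom in to get exact pixels.

```bash
python3 - <<'E'
import cv2
im=cv2.imread('pics/top0.png')
cv2.imwrite('pics/z1.png',cv2.resize(im[130:290,120:240],None,fx=5,fy=5,interpolation=cv2.INTER_CUBIC)[:, :][0:600*2:1][:800])
a=cv2.resize(im[130:285,122:237],None,fx=3.8,fy=3.8,interpolation=cv2.INTER_CUBIC);cv2.imwrite('pics/z1.png',a)
a=cv2.resize(im[190:245,300:420],None,fx=6,fy=6,interpolation=cv2.INTER_CUBIC);cv2.imwrite('pics/z2.png',a)
E
```

```text
(no output)
```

View pics/z1.png

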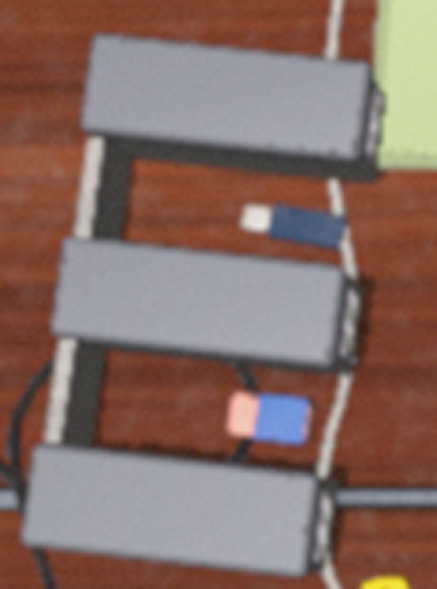

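View pics/z2.png

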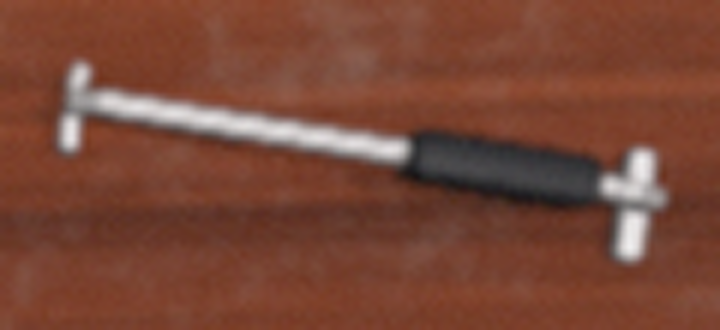

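```bash
cat >> h.py <<'E'
from scipy.spatial.transform import Rotation as R
from scipy.optimize import least_squares
def ray(d,uv,z):
    uv=np.atleast_2d(uv).astype(float)
    c=np.c_[(uv[:,0]-d['cx'])/d['fx'],(uv[:,1]-d['cy'])/d['fy'],np.ones(len(uv))]
    M=d['rotation']; M=R.from_rotvec(M).as_matrix() if np.ndim(M)==1 else M
    w=c@M.T; o=np.array(d['origin']); z=np.broadcast_to(z,len(uv))
    return o+w*((z-o[2])/w[:,2])[:,None]
def load(f): return dict(np.load(f'pics/{f}.npz'))
E
python3 - <<'E'
from h import *
d=load('top0')
q=np.array([(95,37),(87,132),(367,62),(362,158),(67,238),(55,333),(347,268),(338,362),(36,447),(24,541),(322,477),(310,572)])/3.8+[122,130]
P=ray(d,q,.08)[:,:2]
# model: image-right = front; image top box -> x?
print(np.round(P,4))
def mod(s,p):
    c,sn=np.cos(p[2]),np.sin(p[2]); out=[]
    for b in (1,0,-1):
        for (y,e) in ((.14,1),(.14,-1),(0,1),(0,-1)):
            x=s*(b*.102+e*.025); out.append((p[0]+c*x-sn*y,p[1]+sn*x+c*y))
    return np.array(out)
for s in (1,-1):
  for y0 in (0,1.5,-1.5,3):
    f=least_squares(lambda p:(mod(s,p)-P).ravel(),[.4,.1,y0]); 
    print(s,f.x,np.sqrt(f.cost*2/12))
u=ray(d,np.array([(243,217),(343,231),(270,222)])/3.8+[122,130],.008); print('usb',u)
u=ray(d,np.array([(228,413),(308,420)])/3.8+[122,130],.014); print('er',u)
z=lambda *a:np.array(a)/6+[300,190]
print('grip',ray(d,z((410,153),(602,180),(506,167)),.055))
print('blade',ray(d,z((79,68),(68,150)),.024),'rod',ray(d,z((80,98),(655,197)),.048),'foot',ray(d,z((643,152),(628,258)),.008))
E
```

```text
[[0.6211 0.1841]
 [0.5733 0.1868]
 [0.6075 0.0491]
 [0.5596 0.0511]
 [0.5207 0.1953]
 [0.4741 0.1999]
 [0.5053 0.0578]
 [0.4594 0.0617]
 [0.4187 0.2076]
 [0.3736 0.2121]
 [0.4039 0.0688]
 [0.3587 0.074 ]]
1 [ 0.48207712  0.05943763 -0.10847401] 0.0024369524099451543
1 [ 0.48207712  0.05943763 -0.10847402] 0.0024369524099451486
1 [ 0.48207712  0.05943763 -0.10847405] 0.002436952409947432
1 [ 0.48207712  0.05943763 -0.108474  ] 0.002436952409946194
-1 [0.49801198 0.19852561 3.02192783] 0.13901733207368197
-1 [0.49800921 0.19852594 3.02196759] 0.1390173318329184
-1 [ 0.49796714  0.19853099 -3.26061237] 0.13901733189138768
-1 [0.4980094  0.19852592 3.02196486] 0.13901733184851955
usb [[0.54168565 0.12251697 0.008     ]
 [0.5340015  0.0698428  0.008     ]
 [0.53896167 0.10826601 0.008     ]]
er [[0.43858811 0.1274229  0.014     ]
 [0.43484984 0.08598809 0.014     ]]
grip [[ 0.47872426 -0.23124548  0.055     ]
 [ 0.4699999  -0.29087228  0.055     ]
 [ 0.47420018 -0.2610875   0.055     ]]
blade [[ 0.50992485 -0.12959423  0.024     ]
 [ 0.48319683 -0.12575904  0.024     ]] rod [[ 0.49734057 -0.12854695  0.048     ]
 [ 0.46519664 -0.30880307  0.048     ]] foot [[ 0.48335889 -0.31455283  0.008     ]
 [ 0.4486441  -0.30862109  0.008     ]]
```

```bash
cat >> h.py <<'E'
def tool():
    o=r.get_obs(); return np.array(o['tcp_pos']),R.from_rotvec(o['orientation']),o
def plan(tgt,yaw=None):
    """shift in present tool axes, and turn to make tool x along hook x (yaw) mod pi, tool z down"""
    p,Q,o=tool(); M=Q.as_matrix()
    print('t',o['clock'],'p',np.round(p,4),'x',np.round(M[:,0],4),'z',np.round(M[:,2],4),'F',np.round(o['contact_force'],2),'w',o['grip_width'])
    if yaw is not None:
        for s in (1,-1):
            X=s*np.array([np.cos(yaw),np.sin(yaw),0]);Z=np.array([0,0,-1.]);T=np.c_[X,np.cross(Z,X),Z]
            print('turn(5deg)',np.round((Q.inv()*R.from_matrix(T)).as_rotvec()/np.radians(5),3),'shift after turn',np.round(T.T@(np.array(tgt)-p),4))
    print('shift now',np.round(M.T@(np.array(tgt)-p),4))
E
python3 - <<'E'
from h import *
plan([.4742,-.2611,.15],-.162)
d=grab_frame('wrist');print(np.round(d['T_tool_cam'],3))
E
```

```text
t 0.1 p [ 0.2981 -0.605   0.2304] x [ 0.442  -0.897  -0.0016] z [-8.0e-04  1.4e-03 -1.0e+00] F [-0.39 -0.29 -0.2 ] w 0.0854887841204461
turn(5deg) [-7.0000e-03  1.8000e-02 -1.0898e+01] shift after turn [ 0.1184 -0.3678  0.0804]
turn(5deg) [2.1000e-02 9.0000e-03 2.5102e+01] shift after turn [-0.1184  0.3678  0.0804]
shift now [-0.2305 -0.31    0.0808]
[[ 1.    -0.     0.     0.001]
 [ 0.     0.953  0.303 -0.077]
 [-0.    -0.303  0.953 -0.143]
 [ 0.     0.     0.     1.   ]]
```

Request:
send_rows([
  [[0, 0, 0], [0, 0, -1]],
  [[0, 0, 0], [0, 0, -1]],
  [[0, 0, 0], [0, 0, -1]],
  [[0, 0, 0], [0, 0, -1]],
  [[0, 0, 0], [0, 0, -1]],
  [[0, 0, 0], [0, 0, -1]],
  [[0, 0, 0], [0, 0, -1]],
  [[0, 0, 0], [0, 0, -1]],
  [[0, 0, 0], [0, 0, -1]],
  [[0, 0, 0], [0, 0, -1]],
  [[0, 0, 0], [0, 0, -0.9]],
], fingers=0, grip_force=100)

```text
clock: 1.52
tcp_pos: [0.2982, -0.6053, 0.2309]
orientation: [-3.131, 0.25, 0.001]
contact_force: [-0.2, -1.2, 0.0]
grip_width: 0.0852
```

Request:
send_rows([
  [[0.012, -0.037, 0], [0, 0, 0]],
  [[0.012, -0.037, 0], [0, 0, 0]],
  [[0.012, -0.037, 0], [0, 0, 0]],
  [[0.012, -0.037, 0], [0, 0, 0]],
  [[0.012, -0.037, 0], [0, 0, 0]],
  [[0.012, -0.037, 0], [0, 0, 0]],
  [[0.012, -0.037, 0], [0, 0, 0]],
  [[0.012, -0.037, 0], [0, 0, 0]],
  [[0.012, -0.037, 0], [0, 0, 0]],
  [[0.01, -0.034, 0], [0, 0, 0]],
  [[0, 0, 0], [0, 0, 0]],
  [[0, 0, 0], [0, 0, 0]],
])

```text
clock: 3.02
tcp_pos: [0.4735, -0.2629, 0.2311]
orientation: [3.131, -0.255, -0.001]
contact_force: [-0.7, 0.5, -0.1]
grip_width: 0.0852
```

```bash
python3 - <<'E'
from h import *
plan([.4742,-.2611,.15],-.162)
p,Q,o=tool()
d=snap('wrist','w1')
np.savez('pics/w1.npz',p=p,M=Q.as_matrix(),**d)
E
```

```text
t 3.025 p [ 0.4735 -0.2629  0.2311] x [ 9.869e-01 -1.615e-01 -6.000e-04] z [-6.e-04 -3.e-04 -1.e+00] F [-0.66  0.48 -0.07] w 0.08519877367847084
turn(5deg) [ 0.005  0.007 -0.003] shift after turn [ 0.0004 -0.0019  0.0811]
turn(5deg) [ 1.0000e-02 -8.0000e-03  3.5997e+01] shift after turn [-0.0004  0.0019  0.0811]
shift now [ 0.0005 -0.0019  0.0811]
```

View pics/w1.png

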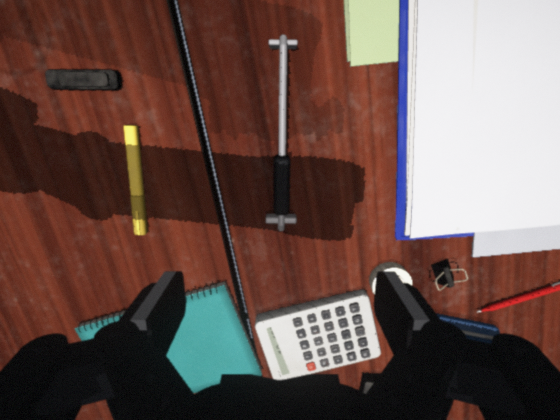

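```bash
python3 - <<'E'
import cv2
im=cv2.imread('pics/w1.png')
cv2.imwrite('pics/z3.png',cv2.resize(im[30:240,240:325],None,fx=2.8,fy=2.8,interpolation=cv2.INTER_CUBIC))
E
```

```text
(no output)
```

View pics/z3.png

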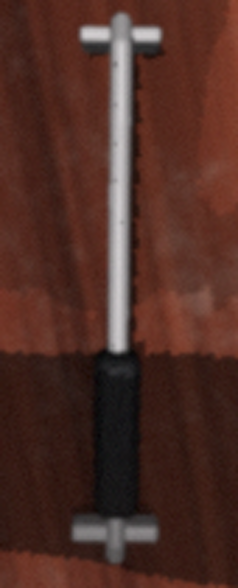

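```bash
cat >> h.py <<'E'
def wload(f):
    d=load(f); M=d['M']; T=d['T_tool_cam']; d['origin']=d['p']+M@T[:3,3]; d['rotation']=M@T[:3,:3]; return d
def wsnap(f):
    p,Q,o=tool(); d=snap('wrist',f); np.savez(f'pics/{f}.npz',p=p,M=Q.as_matrix(),**d)
E
python3 - <<'E'
from h import *
d=wload('w1'); z=lambda *a:np.array(a)/2.8+[240,30]
g=ray(d,z((118,354),(115.5,512)),.058);print('grip',g,g.mean(0),np.linalg.norm(g[0]-g[1]))
rd=ray(d,z((121,18),(115.5,556)),.048);v=rd[0]-rd[1];print('rod',rd,-np.arctan2(v[0],v[1]))
b=ray(d,z((80,34),(161,34)),.024);v=b[1]-b[0];print('blade',b,b.mean(0),np.arctan2(v[1],v[0]),np.linalg.norm(v))
f=ray(d,z((73,525),(158,525)),.008);v=f[1]-f[0];print('foot',f,f.mean(0),np.arctan2(v[1],v[0]),np.linalg.norm(v))
E
```

```text
grip [[ 0.48134253 -0.23201528  0.058     ]
 [ 0.47136404 -0.28815217  0.058     ]] [ 0.47635329 -0.26008373  0.058     ] 0.057016844755293304
rod [[ 0.49914613 -0.12822521  0.048     ]
 [ 0.46809007 -0.30867069  0.048     ]] -0.17043795414824672
blade [[ 0.48541467 -0.12646553  0.024     ]
 [ 0.51291426 -0.13097556  0.024     ]] [ 0.49916447 -0.12872055  0.024     ] -0.16255639909167732 0.027866968129183347
foot [[ 0.4504462  -0.30691459  0.008     ]
 [ 0.48580573 -0.31271528  0.008     ]] [ 0.46812596 -0.30981493  0.008     ] -0.1626004202791813 0.03583217063928142
```

Request:
send_rows([
  [[0.0016, -0.0025, 0.03], [0, 0, -0.05]],
  [[0, 0, 0.04], [0, 0, 0]],
  [[0, 0, 0.04], [0, 0, 0]],
  [[0, 0, 0.04], [0, 0, 0]],
  [[0, 0, 0.025], [0, 0, 0]],
  [[0, 0, 0.015], [0, 0, 0]],
  [[0, 0, 0.012], [0, 0, 0]],
  [[0, 0, 0], [0, 0, 0]],
  [[0, 0, 0], [0, 0, 0]],
], fingers=0)

```text
clock: 4.2
tcp_pos: [0.4765, -0.2604, 0.0301]
orientation: [3.131, -0.247, 0.002]
contact_force: [0.9, -0.6, 0.4]
grip_width: 0.0856
```

```bash
python3 - <<'E'
from h import *
plan([.4755,-.2607,.029],-.166)
wsnap('w2')
E
```

```text
t 4.2 p [ 0.4765 -0.2604  0.0301] x [ 0.9876 -0.1569  0.0013] z [ 1.3e-03 -6.0e-04 -1.0e+00] F [ 0.85 -0.57  0.4 ] w 0.08557980000216989
turn(5deg) [ 0.005 -0.015  0.096] shift after turn [-0.001   0.0004  0.0011]
turn(5deg) [ 2.4000e-02  8.0000e-03 -3.5904e+01] shift after turn [ 0.001  -0.0004  0.0011]
shift now [-0.001   0.0004  0.0011]
```

View pics/w2.png

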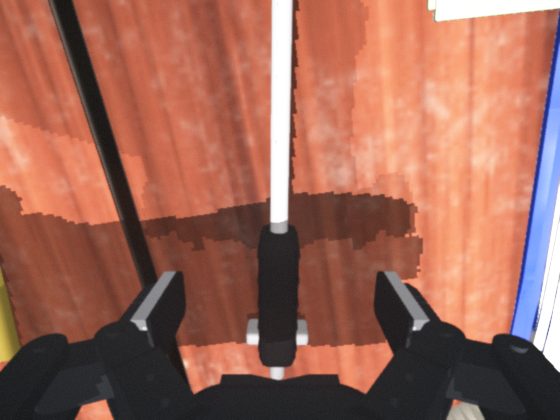

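The grip is at columns 260–298, centred between the fingers at 183 and 377. I'll correct the yaw slightly and close.

Request:
send_rows([
  [[-0.001, 0, 0.001], [0, 0, 0.1]],
  [[0, 0, 0], [0, 0, 0]],
])

```text
clock: 4.5
tcp_pos: [0.4749, -0.26, 0.0286]
orientation: [3.13, -0.261, 0.001]
contact_force: [-0.6, 0.6, -0.1]
grip_width: 0.0857
```

Request:
send_rows([
  [[0, 0, 0], [0, 0, 0]],
  [[0, 0, 0], [0, 0, 0]],
  [[0, 0, 0], [0, 0, 0]],
  [[0, 0, 0], [0, 0, 0]],
  [[0, 0, 0], [0, 0, 0]],
  [[0, 0, 0], [0, 0, 0]],
  [[0, 0, 0], [0, 0, 0]],
  [[0, 0, 0], [0, 0, 0]],
], fingers=255, grip_force=100)

```text
clock: 5.5
tcp_pos: [0.475, -0.26, 0.0284]
orientation: [3.131, -0.261, 0.0]
contact_force: [0.2, 0.9, 1.3]
grip_width: 0.0147
```

```bash
python3 - <<'E'
from h import *
plan([.4755,-.2607,.029],-.166)
E
```

```text
t 5.5 p [ 0.475  -0.26    0.0284] x [ 9.862e-01 -1.653e-01  2.000e-04] z [ 2.e-04 -1.e-04 -1.e+00] F [0.16 0.85 1.3 ] w 0.014659009794206906
turn(5deg) [ 0.001 -0.002 -0.001] shift after turn [ 0.0006  0.0006 -0.0006]
turn(5deg) [-4.0000e-03 -1.0000e-03  3.5999e+01] shift after turn [-0.0006 -0.0006 -0.0006]
shift now [ 0.0006  0.0006 -0.0006]
```

Request:
send_rows([
  [[0, 0, -0.015], [0, 0, 0]],
  [[0, 0, -0.025], [0, 0, 0]],
  [[0, 0, 0], [0, 0, -0.65]],
  [[0.005, -0.03, 0], [0, 0, 0]],
  [[0.005, -0.03, 0], [0, 0, 0]],
  [[0.005, -0.03, 0], [0, 0, 0]],
  [[0.005, -0.03, 0], [0, 0, 0]],
  [[0.004, -0.02, 0], [0, 0, 0]],
  [[0, 0, 0], [0, 0, 0]],
  [[0, 0, 0], [0, 0, 0]],
])

```text
clock: 6.75
tcp_pos: [0.5137, -0.1245, 0.0686]
orientation: [3.136, -0.173, -0.0]
contact_force: [0.6, -0.3, -1.3]
grip_width: 0.0147
```

```bash
python3 - <<'E'
from h import *
plan([.5278,.0082,.0684],-.108)
wsnap('w3'); snap('top','top1')
im=cv2.imread('pics/top1.png');cv2.imwrite('pics/z4.png',cv2.resize(im[120:300,120:360],None,fx=3.3,fy=3.3,interpolation=cv2.INTER_CUBIC))
E
```

```text
t 6.75 p [ 0.5137 -0.1245  0.0686] x [ 9.939e-01 -1.102e-01 -1.000e-04] z [-2.e-04 -8.e-04 -1.e+00] F [ 0.58 -0.35 -1.27] w 0.01468965822266416
turn(5deg) [ 0.009  0.001 -0.027] shift after turn [-0.0003 -0.1335  0.0002]
turn(5deg) [ 2.0000e-03 -1.4000e-02  3.5973e+01] shift after turn [0.0003 0.1335 0.0002]
shift now [-6.000e-04 -1.335e-01  1.000e-04]
```

View pics/w3.png

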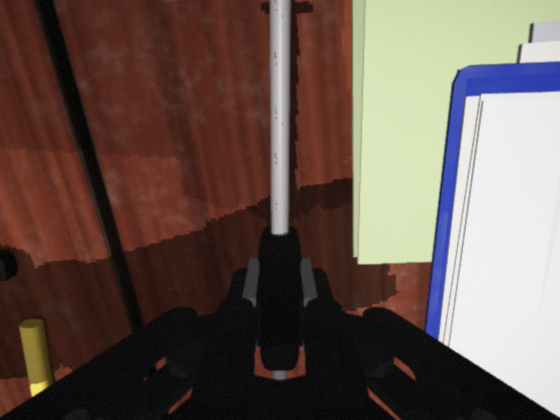

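View pics/z4.png

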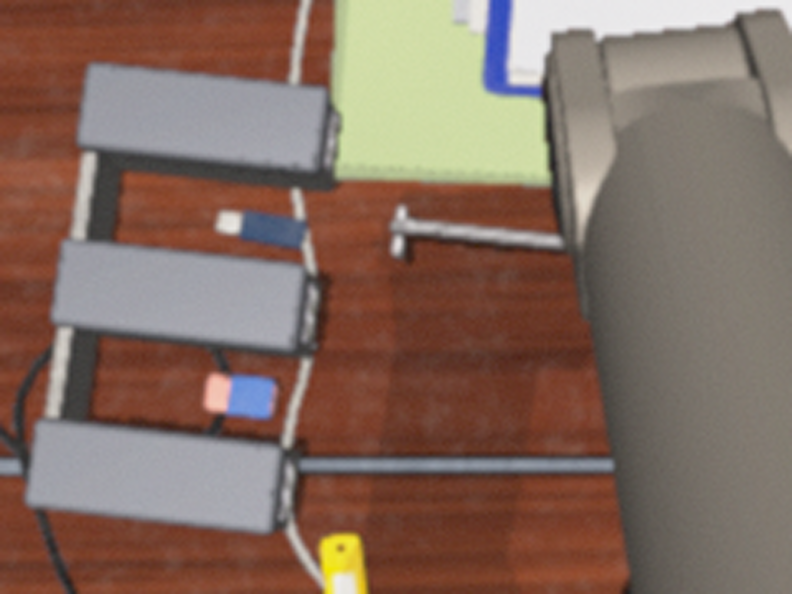

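```bash
python3 - <<'E'
from h import *
d=load('top1'); p=ray(d,np.array([(402,208),(398,255)])/3.3+[120,120],.064); m=p.mean(0)
D=m[:2]-[.4821,.0594];c,s=np.cos(-.108),np.sin(-.108)
print(p,m,'box',c*D[0]+s*D[1],-s*D[0]+c*D[1])
E
```

```text
[[0.54031279 0.00648736 0.064     ]
 [0.5132379  0.00863562 0.064     ]] [0.52677534 0.00756149 0.064     ] box 0.05000272879962958 -0.04672091909280991
```

The blade measures 50 mm across and −47 mm deep in the box frame, where I expected 51 and −46. That's close enough, so I'll go in and then down.

Request:
send_rows([
  [[0, -0.027, 0], [0, 0, 0]],
  [[0, -0.027, 0], [0, 0, 0]],
  [[0, -0.027, 0], [0, 0, 0]],
  [[0, -0.027, 0], [0, 0, 0]],
  [[0, -0.026, 0], [0, 0, 0]],
  [[0, 0, 0], [0, 0, 0]],
  [[0, 0, 0], [0, 0, 0]],
])

```text
clock: 7.72
tcp_pos: [0.5285, 0.0082, 0.0682]
orientation: [3.136, -0.174, -0.001]
contact_force: [-0.8, -0.8, -0.6]
grip_width: 0.0145
```

```bash
python3 - <<'E'
from h import *
plan([.5278,.0082,.0304],-.108)
snap('top','top2')
im=cv2.imread('pics/top2.png');cv2.imwrite('pics/z5.png',cv2.resize(im[120:300,120:360],None,fx=3.3,fy=3.3,interpolation=cv2.INTER_CUBIC))
E
```

```text
t 7.725 p [0.5285 0.0082 0.0682] x [ 9.938e-01 -1.107e-01 -4.000e-04] z [-5.e-04 -9.e-04 -1.e+00] F [-0.77 -0.79 -0.56] w 0.014492193925114758
turn(5deg) [ 0.011  0.005 -0.034] shift after turn [-0.0007  0.0001  0.0378]
turn(5deg) [ 8.0000e-03 -1.7000e-02  3.5966e+01] shift after turn [ 0.0007 -0.0001  0.0378]
shift now [-0.0007  0.0001  0.0378]
```

View pics/z5.png

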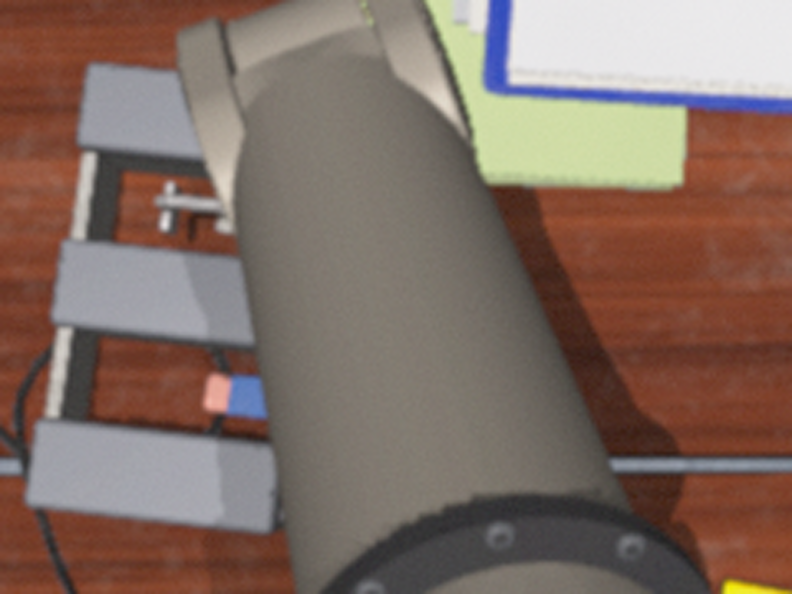

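The blade is in the stick's gap at zoomed (168,207), clearly behind the plug at (225,222). Next I lower it to just above the desk.

Request:
send_rows([
  [[0, 0, 0.012], [0, 0, 0]],
  [[0, 0, 0.012], [0, 0, 0]],
  [[0, 0, 0.009], [0, 0, 0]],
  [[0, 0, 0.005], [0, 0, 0]],
  [[0, 0, 0], [0, 0, 0]],
  [[0, 0, 0], [0, 0, 0]],
  [[0, 0, 0], [0, 0, 0]],
])

```text
clock: 8.65
tcp_pos: [0.5291, 0.0098, 0.0307]
orientation: [-3.137, 0.172, -0.001]
contact_force: [0.1, -0.4, -0.5]
grip_width: 0.0148
```

```bash
python3 - <<'E'
from h import *
plan([.5278,.0082,.0304],-.108)
snap('top','top3')
im=cv2.imread('pics/top3.png');cv2.imwrite('pics/z6.png',cv2.resize(im[120:300,120:360],None,fx=3.3,fy=3.3,interpolation=cv2.INTER_CUBIC))
E
```

```text
t 8.65 p [0.5291 0.0098 0.0307] x [ 9.940e-01 -1.093e-01  8.000e-04] z [ 8.e-04  0.e+00 -1.e+00] F [ 0.13 -0.42 -0.47] w 0.014810406389625445
turn(5deg) [-0.001 -0.009 -0.017] shift after turn [-0.0011  0.0017  0.0003]
turn(5deg) [-1.4000e-02  2.0000e-03  3.5983e+01] shift after turn [ 0.0011 -0.0017  0.0003]
shift now [-0.0011  0.0017  0.0003]
```

View pics/z6.png

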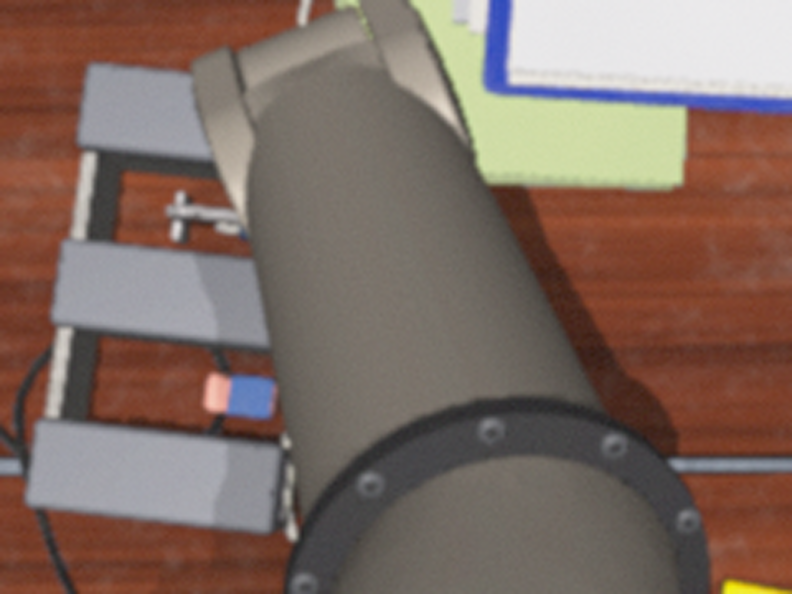

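Request:
send_rows([
  [[0, 0.008, 0], [0, 0, 0]],
  [[0, 0.008, 0], [0, 0, 0]],
  [[0, 0.01, 0], [0, 0, 0]],
  [[0, 0.01, 0], [0, 0, 0]],
  [[0, 0.01, 0], [0, 0, 0]],
  [[0, 0.01, 0], [0, 0, 0]],
  [[0, 0.01, 0], [0, 0, 0]],
  [[0, 0, 0], [0, 0, 0]],
])

```text
clock: 9.7
tcp_pos: [0.5213, -0.057, 0.0303]
orientation: [3.136, -0.174, -0.0]
contact_force: [0.4, 0.0, -1.5]
grip_width: 0.0145
```

```bash
python3 - <<'E'
from h import *
plan([.5278,.0082,.0304],-.108)
snap('top','top4');wsnap('w4')
im=cv2.imread('pics/top4.png');cv2.imwrite('pics/z7.png',cv2.resize(im[120:300,120:360],None,fx=3.3,fy=3.3,interpolation=cv2.INTER_CUBIC))
E
```

```text
t 9.7 p [ 0.5213 -0.057   0.0303] x [ 9.938e-01 -1.109e-01 -2.000e-04] z [-2.e-04 -5.e-04 -1.e+00] F [ 0.39  0.04 -1.52] w 0.014479460148578675
turn(5deg) [ 0.006  0.002 -0.036] shift after turn [-0.0006 -0.0656 -0.0001]
turn(5deg) [ 3.0000e-03 -9.0000e-03  3.5964e+01] shift after turn [ 0.0006  0.0656 -0.0001]
shift now [-0.0008 -0.0656 -0.0002]
```

View pics/z7.png

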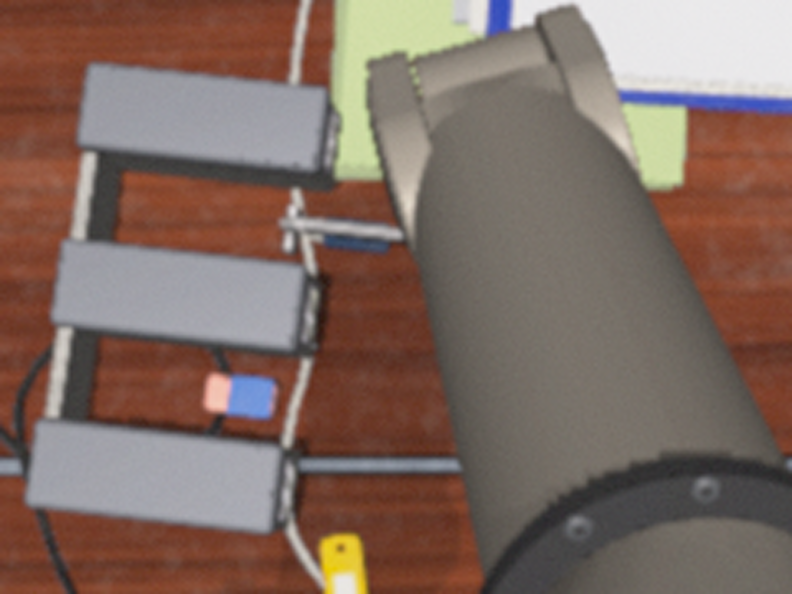

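View pics/w4.png

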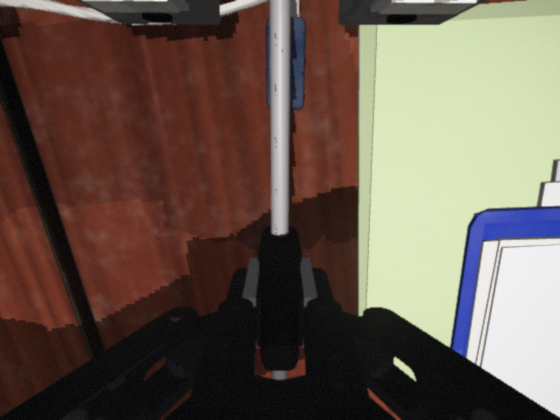

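The stick is following the blade straight: it sits at zoomed (355,243) with the blade at (290,230). I'll continue another 50 mm.

Request:
send_rows([
  [[0, 0.008, 0], [0, 0, 0]],
  [[0, 0.01, 0], [0, 0, 0]],
  [[0, 0.01, 0], [0, 0, 0]],
  [[0, 0.01, 0], [0, 0, 0]],
  [[0, 0.008, 0], [0, 0, 0]],
  [[0, 0.004, 0], [0, 0, 0]],
  [[0, 0, 0], [0, 0, 0]],
  [[0, 0, 0], [0, 0, 0]],
])

```text
clock: 10.8
tcp_pos: [0.5161, -0.1051, 0.0303]
orientation: [-3.137, 0.171, -0.0]
contact_force: [-0.7, -0.8, -1.0]
grip_width: 0.0147
```

```bash
python3 - <<'E'
from h import *
plan([.5278,.0082,.0304],-.108)
snap('top','top5');wsnap('w5');snap('side','side5')
im=cv2.imread('pics/top5.png');cv2.imwrite('pics/z8.png',cv2.resize(im[120:300,120:360],None,fx=3.3,fy=3.3,interpolation=cv2.INTER_CUBIC))
im=cv2.imread('pics/side5.png');cv2.imwrite('pics/z9.png',cv2.resize(im[160:310,180:380],None,fx=4,fy=4,interpolation=cv2.INTER_CUBIC))
E
```

```text
t 10.8 p [ 0.5161 -0.1051  0.0303] x [ 9.941e-01 -1.087e-01  1.000e-04] z [ 1.e-04  3.e-04 -1.e+00] F [-0.71 -0.78 -0.99] w 0.014662005833249805
turn(5deg) [-0.003 -0.001 -0.011] shift after turn [-6.000e-04 -1.139e-01 -1.000e-04]
turn(5deg) [-2.0000e-03  5.0000e-03  3.5989e+01] shift after turn [ 6.000e-04  1.139e-01 -1.000e-04]
shift now [-0.0007 -0.1139 -0.    ]
```

View pics/z8.png

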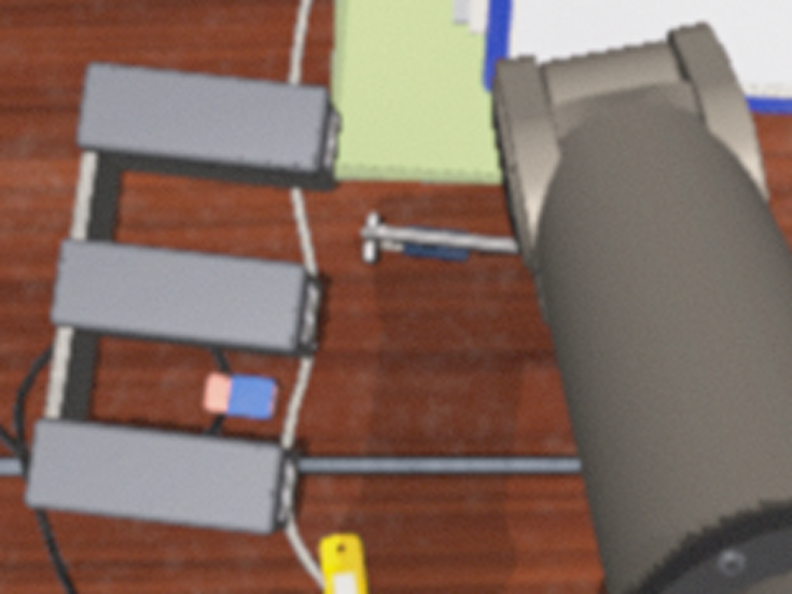

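View pics/z9.png

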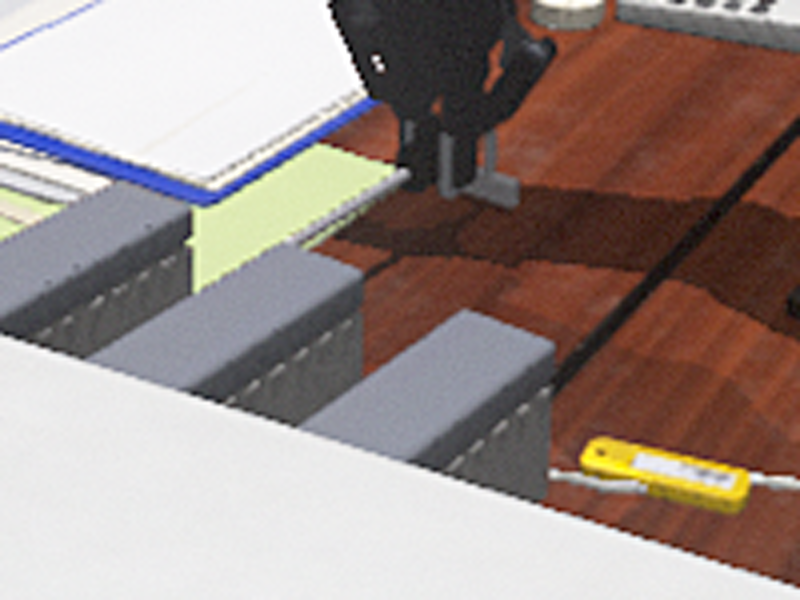

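View pics/w5.png

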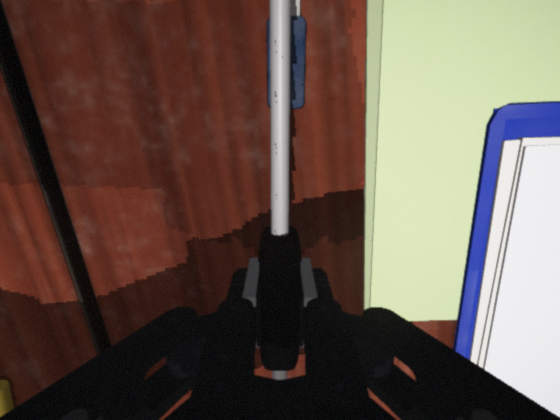

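The stick, at zoomed (430,247), is well clear of the boxes. I'll set the hook down by lowering the last 2 mm and releasing.

Request:
send_rows([
  [[0, 0, 0.001], [0, 0, 0]],
  [[0, 0, 0.001], [0, 0, 0]],
  [[0, 0, 0], [0, 0, 0]],
  [[0, 0, 0], [0, 0, 0]],
  [[0, 0, 0], [0, 0, 0]],
])

```text
clock: 11.58
tcp_pos: [0.5161, -0.1054, 0.0284]
orientation: [-3.137, 0.172, -0.0]
contact_force: [-0.6, 1.4, 1.7]
grip_width: 0.0145
```

```bash
python3 - <<'E'
from h import *
plan([.5278,.0082,.0304],-.108)
E
```

```text
t 11.575 p [ 0.5161 -0.1054  0.0284] x [ 9.940e-01 -1.092e-01  1.000e-04] z [ 1.e-04  1.e-04 -1.e+00] F [-0.62  1.43  1.73] w 0.014546903432510788
turn(5deg) [-0.001 -0.001 -0.016] shift after turn [-0.0006 -0.1142 -0.002 ]
turn(5deg) [-2.0000e-03  1.0000e-03  3.5984e+01] shift after turn [ 0.0006  0.1142 -0.002 ]
shift now [-0.0008 -0.1142 -0.002 ]
```

Fz has gone to about +1.7 N from −1.0, so the hook is on the desk. I'll release it.

Request:
send_rows([
  [[0, 0, 0], [0, 0, 0]],
  [[0, 0, 0], [0, 0, 0]],
  [[0, 0, 0], [0, 0, 0]],
  [[0, 0, 0], [0, 0, 0]],
  [[0, 0, 0], [0, 0, 0]],
  [[0, 0, 0], [0, 0, 0]],
  [[0, 0, 0], [0, 0, 0]],
  [[0, 0, 0], [0, 0, 0]],
], fingers=0)

```text
clock: 12.58
tcp_pos: [0.5161, -0.1055, 0.0283]
orientation: [3.137, -0.172, 0.0]
contact_force: [0.0, 0.7, 0.3]
grip_width: 0.0853
```

Request:
send_rows([
  [[0, 0, -0.01], [0, 0, 0]],
  [[0, 0, -0.02], [0, 0, 0]],
  [[0, 0, -0.04], [0, 0, 0]],
  [[0, 0, -0.04], [0, 0, 0]],
  [[0, 0, -0.04], [0, 0, 0]],
  [[0, 0.03, -0.04], [0, 0, 0]],
  [[0, 0.04, 0], [0, 0, 0]],
  [[0, 0.05, 0], [0, 0, 0]],
  [[0, 0.05, 0], [0, 0, 0]],
  [[0, 0.05, 0], [0, 0, 0]],
  [[0, 0.04, 0], [0, 0, 0]],
  [[0, 0, 0], [0, 0, 0]],
  [[0, 0, 0], [0, 0, 0]],
])

```text
clock: 14.2
tcp_pos: [0.4879, -0.363, 0.2187]
orientation: [-3.136, 0.171, -0.001]
contact_force: [0.4, -0.1, -0.4]
grip_width: 0.0852
```

```bash
python3 - <<'E'
from h import *
plan([.5278,.0082,.0304],-.108)
snap('top','top6');snap('side','side6')
im=cv2.imread('pics/top6.png');cv2.imwrite('pics/z10.png',cv2.resize(im[120:300,120:360],None,fx=3.3,fy=3.3,interpolation=cv2.INTER_CUBIC))
im=cv2.imread('pics/side6.png');cv2.imwrite('pics/z11.png',cv2.resize(im[160:310,180:380],None,fx=4,fy=4,interpolation=cv2.INTER_CUBIC))
E
```

```text
t 14.2 p [ 0.4879 -0.363   0.2187] x [ 9.941e-01 -1.087e-01  3.000e-04] z [ 4.e-04  7.e-04 -1.e+00] F [ 0.4  -0.1  -0.38] w 0.08519282937277155
turn(5deg) [-0.009 -0.004 -0.01 ] shift after turn [-3.000e-04 -3.733e-01  1.883e-01]
turn(5deg) [-6.000e-03  1.400e-02  3.599e+01] shift after turn [3.000e-04 3.733e-01 1.883e-01]
shift now [-0.0007 -0.3732  0.1885]
```

View pics/z10.png

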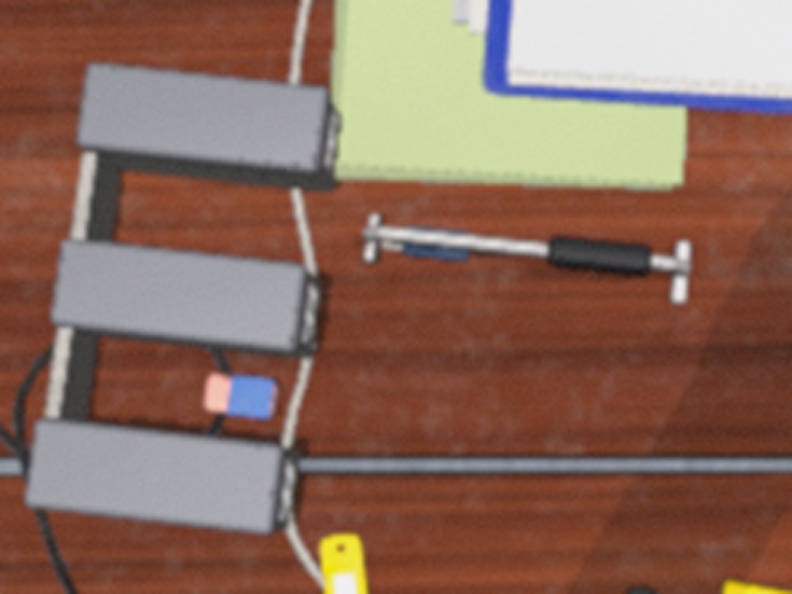

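View pics/z11.png

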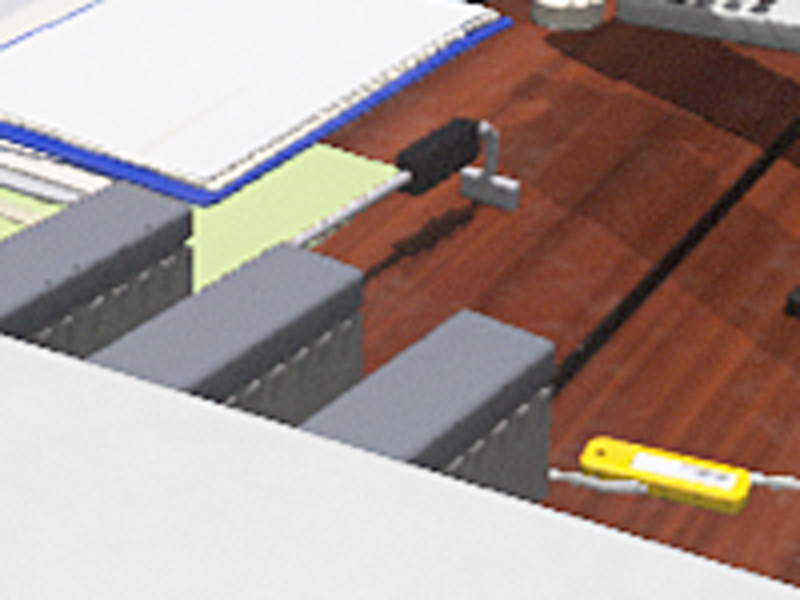

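The hook is standing free, the stick lies beside the rod at zoomed (395–467, 247), and the eraser is still at (240,396). I'll check this numerically, then hand in.

```bash
python3 - <<'E'
from h import *
d=load('top6'); p=ray(d,np.array([(390,243),(467,251)])/3.3+[120,120],.008)
D=p[:,:2]-[.4821,.0594];c,s=np.cos(-.108),np.sin(-.108)
print('stick ends box',np.c_[c*D[:,0]+s*D[:,1],-s*D[:,0]+c*D[:,1]], 'len',np.linalg.norm(p[0]-p[1]))
a=cv2.imread('pics/top0.png')[225:252,178:210].astype(int);b=cv2.imread('pics/top6.png')[225:252,178:210].astype(int)
print('eraser diff',abs(a-b).mean(), r.get_obs()['qvel'].__repr__())
r.hand_in()
E
```

```text
stick ends box [[ 0.05010569 -0.03604949]
 [ 0.05005151 -0.08271184]] len 0.04666238860223355
eraser diff 1.6655092592592593 array([-0.00414196, -0.00130724,  0.00313765, -0.00038534,  0.00250658,
       -0.00236561, -0.00091207])
the job is handed in; nothing more can be done
```

I dragged the stick out of its gap with the hook, set the hook down on its feet and handed the job in at about 14.3 s of the 38 s. No verdict was reported.

I took the hook by its grip and lowered the blade into the stick's gap to about 2 mm above the desk, about 15 mm behind the stick. I then pulled the stick straight out of the front, lowered the hook onto its feet, released it and moved the arm away.

Last checks before handing in:
- **Stick:** it lies flat, about 29 to 83 mm in front of the boxes, so its middle is near −56 mm; the limit is −28 mm. The rod and blade partly hid its plug end. I measured only 47 mm of its 54 mm, so the near end is more likely at about −29 mm than the −36 mm I read.
- **Hook:** in the top and side pictures it stands upright on the desk, with the gripper open and well clear of it. I judged this by eye and did not measure the tilt. The middle box hides the blade end in the side view.
- **Eraser:** its patch of the top image hardly changed from the first picture to the last, so it did not move visibly.
- **Forces:** the readings I took stayed within about 2 N, and the fingers stayed well away from the stick.

No check failed.

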